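# Hold the sprung cabinet lock open with its key

## Robot

A 6-joint arm with a two-finger parallel gripper is mounted at the origin on the work surface. World frame = base frame: x ahead of the robot, y to its left, z up, the work surface at z = 0. Lengths are in mm, angles in rad, forces in N, time in s.
With the tool pointing down it reaches from about 400 to 925 mm from the base axis. Payload 12.5 kg.
Tool frame: the origin (TCP) lies between the finger pads; the fingertips stand 17 mm ahead of it and the grasp point (between the pads) lies 2 mm behind it; x points along the fingers, y is the direction in which the jaws open and shut, and the axes are right-handed (so a half turn about x gives the same grasp; the last joint's range is limited). The gripper opens to 95 mm and grips with 3 to 60 N. Pads are 20 mm wide; open, the fingers measure 119 mm over their backs; the gripper's body (75 mm by 180 mm) begins 59 mm behind the grasp point.
Start: joints at [1.003, 0.491, 1.559, -0, 1.092, -0.106], TCP at [278.463, 559.56, 197.061] pointing down, gripper open.
Joint ranges: [-3.1, 3.1], [-0.84, 2.19], [0.05, 2.79], [-1.13, 4.28], [0.06, 2.93], [-2.69, 2.69]. Speed limits (rad/s): [2.22, 2.22, 2.79, 3.14, 3.14, 3.14].

## Interface

Orientations are given as [roll, pitch, yaw] about the fixed x, y, z axes, in that order (R = Rz(yaw) Ry(pitch) Rx(roll)).
In Python, from bench import arm, viewer gives the robot as it stands. The module is installed in compiled form; this text tells all that it offers. Calls block until the motion is done:
- arm.reach(position, orientation): joint-space move of the TCP to a pose.
- arm.move_linear(position, frame=None, feed=150): straight line of the TCP; frame=None keeps the orientation; feed is the mean speed in mm/s.
- arm.move_j(angles): joint-space move.
- arm.move_gripper(opening, squeeze=None): finger opening in mm; squeeze is the grip in N (None keeps the last); returns when the fingers have stopped.
- arm.pause(seconds).
- arm.ik(position, orientation): joint angles nearest the present ones, or None.
- viewer.snapshot(name): name is "side" or "top" or "wrist"; returns a dict with "frame" (480x640x3 uint8, blue, green, red), "intrinsics" (3x3 intrinsics, pixels), "dist" ([k1, k2, p1, p2, k3] as OpenCV has them; the pictures are not rectified), "eye" and "rotation" of the camera in the world; the wrist camera has in their place "tool_from_camera" (4x4, takes a point from camera to tool coordinates, whose origin is the TCP and whose axes are the tool frame's). Camera axes: x right, y down, z forward; pixel columns grow to the right and rows downward; lengths in mm; the calibration is good to about 2 mm. A picture is of the moment at which its call begins: read the wrist's pose just before it. There is no depth.
A pose or a line that the arm cannot do raises arm.Unreachable and nothing moves.
- arm.job_done(): hands the job in, once; it reports no verdict.
Readings, each from a call of its own:
- arm.get_t(): time.
- arm.get_joint_pos(): joint angles.
- arm.get_qvel(): joint speeds.
- arm.get_joint_efforts(): joint torques, N m.
- arm.get_ee_pos(): TCP position.
- arm.get_ee_rot(): TCP orientation.
- arm.get_force(): force on the tool from outside, world axes, zero at the start.
- arm.get_moment(): the same for the moment, N m.
- arm.get_grip_width(): finger opening in mm.
Only numpy, scipy, OpenCV 4.12 (cv2) and the standard library are available. Lean on these libraries where they do the work, as an engineer would, in place of code of your own. Each camera call takes 0.05 s, during which the arm holds its last target.

## Task

Take the key out of its wooden stand and push it, blade down, fully home into the lock on top of the grey cabinet, easing or wiggling it past the sticky pins. Then turn it clockwise a quarter turn to its stop, which lets the door come ajar, and finish while still gripping the key and holding it there, because the lock springs back if let go. Leave the wrench, tray, bell and rear light where they are.

Things in the scene. Friction and masses are not known exactly. Their poses are not given: they have to be found in the camera images.
- key: The only key: 80 mm tall, 50 g, standing upright, blade down, in the stand. Origin at the blade's tip (bottom end), z up towards the head. Steel blade 5 mm thick (key's x) by 14 mm wide (y), from z = 0 to 46 mm, tip edge rounded. A half turn about z makes no difference to the fit.
- key_head (a point): Centre of the key's black flat head, 63 mm above its tip; axes as the key's. Head 10 mm thick (x), 30 mm wide (y), 34 mm tall (z). Grip it from above across the 10 mm.
- stand: Fixed dark wooden block 75 x 60 x 60 mm (x, y, z), origin at the centre of its underside. A slot from its top, 30 mm deep, holds the key's blade: the key's tip starts 30 mm above the counter and its axes are those of the stand. Lift the key straight up.
- cabinet: Fixed grey cabinet, 220 mm deep (x) by 220 mm wide (y) by 130 mm tall, origin at the centre of its underside; its swing door (12 mm thick, with a knob standing 40 mm out) is on its -x face. The lock is on the roof, 50 mm from the centre towards the door.
- lock_mouth (a point): Centre of the rim of the lock's mouth, 142 mm above the counter, on the vertical turning axis; axes as the cabinet's. The key goes straight down. At rest the keyway is 6.4 mm along this x by 17.4 mm along y, flaring over its top 6 mm to 14.4 x 25.4 mm. A 50 mm steel collar round it ends 2 mm below the rim.
- lock_floor (a point): Floor of the keyway, 36 mm below the mouth, on the same axis. Fully home the key's tip stands here and the head clears the rim by 10 mm. Two sprung side pins, 16 and 26 mm below the mouth, resist the blade with about 10 to 20 N each; rocking the key up to 5 degrees about the vertical while pressing helps.
- plug (a joint): Turn of the lock's plug: 0 at rest (sprung back there), growing clockwise seen from above, stop at 1.5 rad. The return spring needs about 0.1 N m at the stop. The key has about 0.1 rad of play in the keyway. The door is linked to it and swings out up to 10 degrees as it turns.
- wrench: Bystander: stainless wrench, 240 mm long, lying flat beyond the work. Leave alone.
- tray: Bystander: open plastic tool tray, 200 x 120 x 40 mm, at one side. Leave alone.
- bell: Bystander: chrome bell, 54 mm diameter, 36 mm tall, at one side or beyond the work. Leave alone.
- rear_light: Bystander: rear light, 60 mm wide, 30 mm tall, at one side or beyond the work. Leave alone.

How it is judged (in metres and radians):
On the way:
1. the key is fully home in the lock before the lock is turned (z of key in the frame of lock_mouth below -0.032 m and horizontal distance between key and lock_mouth below 0.005 m and value of joint plug below 0.5 rad), for 0.2 s.
At the end, for the whole second after the job is handed in: The key is in the lock to within 4 mm of fully home and upright to 7 degrees, the plug is turned beyond 1.3 rad (stop 1.5), and the fingers still grip the key (over 2 N) (value of joint plug above 1.3 rad and z of key in the frame of lock_mouth below -0.032 m and horizontal distance between key and lock_mouth below 0.005 m and angle between key's own z axis and vertical below 0.12 rad and contact force between the fingers and key above 2 N); the arm keeps its last pose, push and grip.
It fails at once if a bystander is shifted by more than 30 mm (distance of any of wrench, tray, bell, rear_light from where it was at the start of the episode above 0.03 m).
It also fails if it takes over 54 s, if anything falls off the work surface, if the arm or the gripper's body presses on something with over 40 N, if the wrist force passes 120 N, or if a joint passes its speed limit or range.

## Working session

There is one attempt and no reset: what is moved stays moved. The work goes in short steps, each a Python script; the robot and the scene stay as the last script left them, time stands still between calls to the robot, and variables do not carry over. Pictures are saved under pics/ and viewed, and the job is handed in when it is done.

```bash
mkdir -p pics; python3 - <<'E'
from bench import arm, viewer
import cv2,pickle
for n in ["side","top","wrist"]:
    p=arm.get_ee_pos(),arm.get_ee_rot()
    s=viewer.snapshot(n); cv2.imwrite(f"pics/{n}0.png",s["frame"]); s["ee"]=p
    pickle.dump(s,open(f"{n}0.pkl","wb"))
    print(n,{k:v for k,v in s.items() if k!="frame"})
print(arm.get_t())
E
```

```text
side {'intrinsics': array([[441.2128331 ,   0.        , 319.5566455 ],
       [  0.        , 441.2128331 , 240.23143464],
       [  0.        ,   0.        ,   1.        ]]), 'dist': array([0.02615733, 0.        , 0.        , 0.        , 0.        ]), 'eye': array([ -14.18815065, -709.85739451,  812.2714099 ]), 'rotation': array([-2.20703783,  0.02308249, -0.77384094]), 'ee': (array([278.32480044, 559.30806478, 196.4619928 ]), array([-1.68764532,  1.56966937, -2.14944633]))}
top {'intrinsics': array([[443.78757847,   0.        , 321.72394034],
       [  0.        , 443.78757847, 237.74416647],
       [  0.        ,   0.        ,   1.        ]]), 'dist': array([0.02789231, 0.        , 0.        , 0.        , 0.        ]), 'eye': array([ 451.45949698,   11.95918199, 1166.49785352]), 'rotation': array([-2.9547606 , -0.01312009, -1.58414003]), 'ee': (array([278.29254385, 559.33440535, 196.47829177]), array([-1.69957185,  1.56971516, -2.16135684]))}
wrist {'intrinsics': array([[333.62723321,   0.        , 316.44721808],
       [  0.        , 333.62723321, 241.59326104],
       [  0.        ,   0.        ,   1.        ]]), 'dist': array([-0.00066955,  0.        ,  0.        ,  0.        ,  0.        ]), 'tool_from_camera': array([[-7.64481352e-04, -2.36552761e-01,  9.71618344e-01,
        -1.86947858e+02],
       [ 9.99999691e-01, -3.57459299e-04,  6.99784165e-04,
         1.37604928e+00],
       [ 1.81778136e-04,  9.71618579e-01,  2.36552961e-01,
        -6.76785462e+01],
       [ 0.00000000e+00,  0.00000000e+00,  0.00000000e+00,
         1.00000000e+00]]), 'ee': (array([278.34018427, 559.34811535, 196.5552228 ]), array([-1.63400358,  1.56985669, -2.09575981]))}
0.15
```

View pics/side0.png

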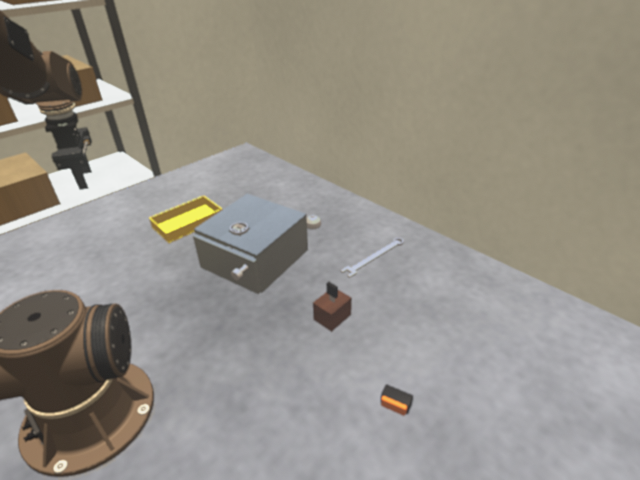

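View pics/top0.png

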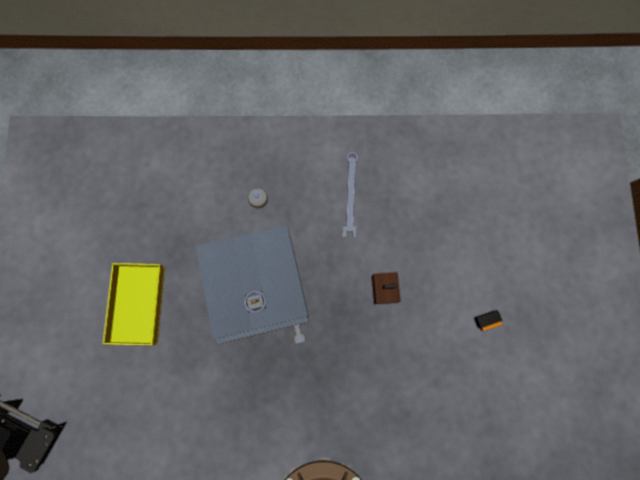

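View pics/wrist0.png

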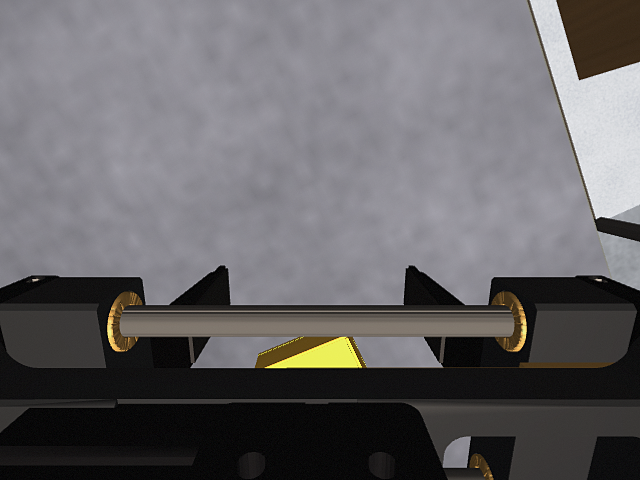

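The top view shows the key and stand near (388,287), the lock at (255,301), the cabinet yawed slightly, and the bystanders clear of the work. I'll measure roughly now, then refine with the wrist camera.

```bash
cat > h.py <<'E'
import numpy as np, cv2, pickle
from scipy.spatial.transform import Rotation as Ro
from bench import arm, viewer
def snap(n,fn):
    p,r=arm.get_ee_pos(),arm.get_ee_rot()
    s=viewer.snapshot(n); s["ee"]=(p,r); cv2.imwrite(f"pics/{fn}.png",s["frame"]); pickle.dump(s,open(fn+".pkl","wb")); return s
def cam(s):
    if "eye" in s: return Ro.from_euler("xyz",s["rotation"]).as_matrix(),np.array(s["eye"])
    R=Ro.from_euler("xyz",s["ee"][1]).as_matrix(); T=s["tool_from_camera"]
    return R@T[:3,:3], R@T[:3,3]+s["ee"][0]
def ray(s,px,z):
    R,e=cam(s)
    u=cv2.undistortPoints(np.array(px,float).reshape(-1,1,2),s["intrinsics"],s["dist"]).reshape(-1,2)
    d=np.c_[u,np.ones(len(u))]@R.T
    return e+d*((z-e[2])/d[:,2])[:,None]
def proj(s,P):
    R,e=cam(s); 
    return cv2.projectPoints((np.array(P,float).reshape(-1,3)-e)@R,np.zeros(3),np.zeros(3),s["intrinsics"],s["dist"])[0].reshape(-1,2)
def down(yaw):
    # tool x down, tool y (jaw axis) along world yaw
    x=np.array([0,0,-1.]);y=np.array([np.cos(yaw),np.sin(yaw),0]);z=np.cross(x,y)
    return Ro.from_matrix(np.c_[x,y,z]).as_euler("xyz")
E
python3 - <<'E'
from h import *
s=pickle.load(open("top0.pkl","rb"));f=s["frame"]
print(proj(s,[[0,0,0],[278,559,196]]))
print("lock",ray(s,[[255,301]],142),"key",ray(s,[[389,287]],110))
a=cv2.resize(f[260:345,190:420],None,fx=3.4,fy=3.4,interpolation=cv2.INTER_CUBIC); cv2.imwrite("pics/topz.png",a)
hsv=cv2.cvtColor(f,cv2.COLOR_BGR2HSV)
print(hsv[280,380],hsv[287,389],hsv[260,240],hsv[350,400])
E
```

```text
[[322.85385444 516.42402223]
 [ 46.81350453 413.59297105]]
lock [[499.78083304 150.08547477 142.        ]] key [[ 530.17848    -162.80639228  110.        ]]
[ 11 164  70] [10 21 37] [107  46 116] [115  14 107]
```

View pics/topz.png

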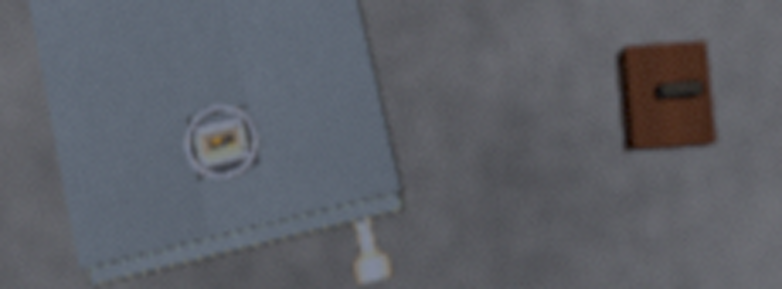

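```bash
python3 - <<'E'
from h import *
for P,y in [((530,-163,200),0.05),((500,150,200),0.24),((500,150,200),0.24-1.6)]:
    for k in (0,np.pi):
        q=arm.ik(P,down(y+k)); print(P,y,k,None if q is None else np.round(q,2))
E
```

```text
(530, -163, 200) 0.05 0 [-0.42  0.39  1.73 -0.    1.02 -0.47]
(530, -163, 200) 0.05 3.141592653589793 [-0.42  0.39  1.73 -0.    1.02  2.67]
(500, 150, 200) 0.24 0 [ 0.16  0.34  1.81 -0.    0.99 -0.08]
(500, 150, 200) 0.24 3.141592653589793 None
(500, 150, 200) -1.36 0 [ 0.16  0.34  1.81 -0.    0.99  1.52]
(500, 150, 200) -1.36 3.141592653589793 [ 0.16  0.34  1.81 -0.    0.99 -1.62]<sys>:0: UserWarning: Gimbal lock detected. Setting third angle to zero since it is not possible to uniquely determine all angles.
```

```bash
python3 - <<'E' 2>/dev/null
from h import *
arm.reach((500,150,230),down(0.24)); arm.pause(.3); snap("wrist","w1")
arm.reach((500,150,230),down(-1.36)); arm.pause(.3); snap("wrist","w2")
arm.reach((530,-163,200),down(0.05)); arm.pause(.3); snap("wrist","w3")
arm.reach((530,-163,200),down(-1.45)); arm.pause(.3); snap("wrist","w4")
print(arm.get_t())
ims=[cv2.imread(f"pics/w{i}.png") for i in (1,2,3,4)]
cv2.imwrite("pics/m.png",cv2.resize(np.vstack([np.hstack(ims[:2]),np.hstack(ims[2:])]),(800,600),interpolation=cv2.INTER_AREA))
E
```

```text
7.7583
```

View pics/m.png

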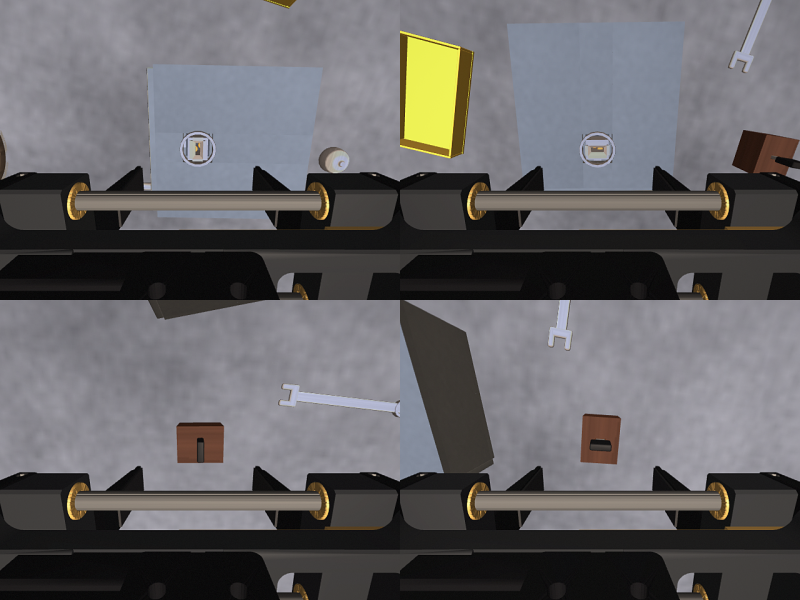

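The four wrist views show the lock mouth (full-frame ≈(316,240) in both) and the key in its stand (≈(320,240)). I'll zoom in.

```bash
python3 - <<'E'
import cv2,numpy as np
c=[]
for i,(x,y) in zip((1,2,3,4),[(316,240),(316,240),(320,230),(320,230)]):
    a=cv2.imread(f"pics/w{i}.png")[y-50:y+50,x-66:x+67]; c.append(cv2.resize(a,(399,300),interpolation=cv2.INTER_CUBIC))
cv2.imwrite("pics/m2.png",np.vstack([np.hstack(c[:2]),np.hstack(c[2:])]))
E
```

```text
(no output)
```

View pics/m2.png

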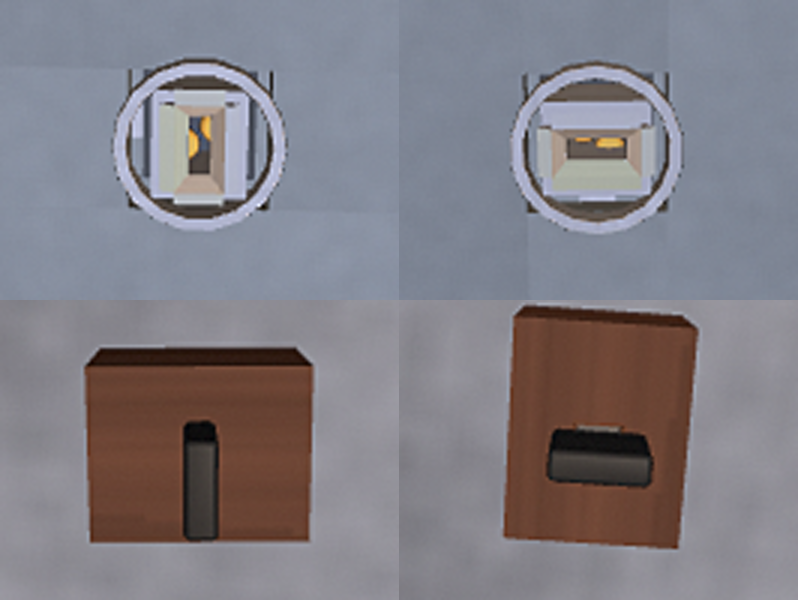

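```bash
python3 - <<'E'
from h import *
S={i:pickle.load(open(f"w{i}.pkl","rb")) for i in (1,2,3,4)}
f=lambda X,Y,x0,y0:[[ (X+.5)/3-.5+x0,(Y+.5)/3-.5+y0]]
C=[]
for i,p in ((1,f(200,144.5,250,190)),(2,f(198.5,146.5,250,190))):
    print(i,cam(S[i])[1],S[i]["ee"][0],ray(S[i],p,140)); C.append(ray(S[i],p,140)[0])
# cabinet yaw from edges in w1,w2 : roof long edges; detect via lines
for i in (1,2):
    g=cv2.cvtColor(S[i]["frame"],cv2.COLOR_BGR2HSV); m=cv2.inRange(g,(95,35,60),(125,120,255)); m[:,:]=cv2.morphologyEx(m,cv2.MORPH_OPEN,np.ones((5,5)))
    c=max(cv2.findContours(m,cv2.RETR_EXTERNAL,cv2.CHAIN_APPROX_SIMPLE)[0],key=cv2.contourArea)
    a=cv2.approxPolyDP(c,5,True)[:,0]; print(i,a.tolist()); w=ray(S[i],a,130)[:,:2]; d=np.roll(w,-1,0)-w
    for v in zip(np.round(w,1).tolist(),np.hypot(*d.T).round(),np.degrees(np.arctan2(d[:,1],d[:,0])).round(1)): print(v)
for i in (3,4):
    g=cv2.cvtColor(S[i]["frame"],cv2.COLOR_BGR2HSV); m=cv2.inRange(g,(3,90,75),(20,255,255)); m[265:]=0
    m=cv2.morphologyEx(m,cv2.MORPH_OPEN,np.ones((3,3)))
    c=max(cv2.findContours(m,cv2.RETR_EXTERNAL,cv2.CHAIN_APPROX_SIMPLE)[0],key=cv2.contourArea)
    c=cv2.convexHull(c); a=cv2.approxPolyDP(c,4,True)[:,0]; w=ray(S[i],a,60)[:,:2]; d=np.roll(w,-1,0)-w
    print(i,a.tolist(),w.mean(0))
    for v in zip(np.round(w,1).tolist(),np.hypot(*d.T).round(),np.degrees(np.arctan2(d[:,1],d[:,0])).round(1)): print(v)
# key head top corners z=110
h3=np.vstack([f(X,Y,254,180) for X,Y in ((187,441),(215,441),(216,539),(187,539))]); h3[:,1]-=100
h4=np.vstack([f(X,Y,254,180) for X,Y in ((150,455),(253,455),(252,487),(150,482))]); h4[:,1]-=100
for i,h in ((3,h3),(4,h4)): w=ray(S[i],h,110); print(i,w.round(1).tolist(),w.mean(0))
a=S[1]["frame"][215:262,285:348]; b=S[2]["frame"][215:262,285:348]
cv2.imwrite("pics/m3.png",cv2.resize(np.hstack([a,b]),(796,297),interpolation=cv2.INTER_CUBIC))
E
```

```text
1 [483.50455613 216.66834097 416.90214053] [499.90620808 150.43396814 229.95146505] [[498.58119676 154.43938424 140.        ]]
2 [564.24501584 165.72556913 416.95391837] [500.01103423 149.99995113 230.00596988] [[500.44383356 152.94671855 140.        ]]
1 [[236, 110], [243, 304], [403, 304], [409, 265], [464, 304], [486, 304], [515, 108], [245, 103]]
([410.9, 239.6], np.float64(169.0), np.float64(-77.3))
([448.1, 74.8], np.float64(148.0), np.float64(13.8))
([592.2, 110.2], np.float64(38.0), np.float64(99.1))
([586.1, 147.7], np.float64(66.0), np.float64(-21.5))
([647.1, 123.7], np.float64(20.0), np.float64(13.8))
([666.9, 128.5], np.float64(170.0), np.float64(102.8))
([629.1, 294.8], np.float64(218.0), np.float64(-167.2))
([416.9, 246.6], np.float64(9.0), np.float64(-131.2))
2 [[454, 35], [172, 38], [196, 279], [227, 267], [231, 304], [403, 303], [408, 264], [436, 279]]
([677.6, 82.2], np.float64(217.0), np.float64(102.6))
([630.2, 294.1], np.float64(197.0), np.float64(-167.4))
([438.2, 251.3], np.float64(31.0), np.float64(-56.3))
([455.5, 225.4], np.float64(36.0), np.float64(-165.7)
[... 398 characters left out ...]
-176.3))
([497.8, -195.1], np.float64(59.0), np.float64(93.4))
([494.2, -135.9], np.float64(74.0), np.float64(2.9))
4 [[292, 185], [352, 190], [346, 262], [289, 258]] [ 533.32145404 -163.57997854]
([568.9, -132.1], np.float64(58.0), np.float64(-87.8))
([571.2, -190.5], np.float64(73.0), np.float64(-176.4))
([498.0, -195.1], np.float64(58.0), np.float64(92.8))
([495.2, -136.7], np.float64(74.0), np.float64(3.6))
3 [[528.4, -149.0, 110.0], [536.2, -148.6, 110.0], [538.1, -177.3, 110.0], [529.8, -177.8, 110.0]] [ 533.12701792 -163.17952555  110.        ]
4 [[535.5, -149.2, 110.0], [539.0, -178.1, 110.0], [529.7, -179.0, 110.0], [527.7, -150.0, 110.0]] [ 532.95937525 -164.07492577  110.        ]
```

View pics/m3.png

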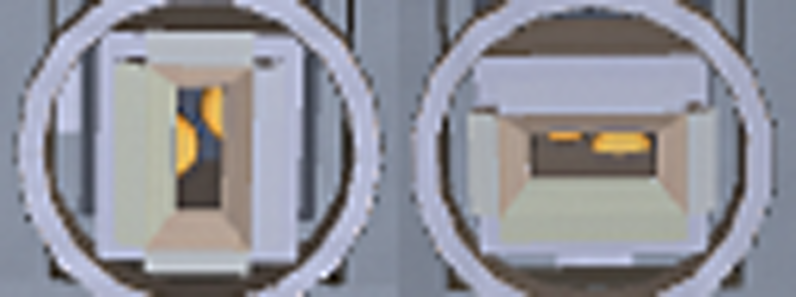

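```bash
python3 - <<'E'
from h import *
S={i:pickle.load(open(f"w{i}.pkl","rb")) for i in (1,2)}
for i,p in ((1,[[316.3,239.4]]),(2,[[315.5,240.5]])):
    print(i,"flare",ray(S[i],p,142)[0])
    f=S[i]["frame"][195:285,270:362]; g=cv2.resize(f,None,fx=4,fy=4,interpolation=cv2.INTER_CUBIC)
    hs=cv2.cvtColor(g,cv2.COLOR_BGR2HSV); m=cv2.inRange(hs,(100,8,175),(130,60,255))
    # collar outer edge: outermost bright px along each ray
    c=np.array([(316.5-270)*4,(239-195)*4]); P=[]
    for t in np.arange(0,2*np.pi,.05):
        for r in range(135,95,-1):
            q=(c+r*np.array([np.cos(t),np.sin(t)])).round().astype(int)
            if m[q[1],q[0]]: P.append(q);break
    P=np.array(P,np.float32); e=cv2.fitEllipse(P)
    px=(np.array(e[0])+.5)/4-.5+[270,195]; print(len(P),e,px,ray(S[i],[px],140)[0])
E
```

```text
1 flare [498.76915687 153.56000409 142.        ]
126 ((186.40386962890625, 172.96932983398438), (226.11016845703125, 230.48245239257812), 60.98438262939453) [316.22596741 237.86733246] [498.49945419 154.38871638 140.        ]
2 flare [499.14211402 152.95157897 142.        ]
126 ((183.4674835205078, 179.51043701171875), (220.6156463623047, 226.2735137939453), 76.28390502929688) [315.49187088 239.50260925] [499.52335165 153.04809047 140.        ]
```

```bash
python3 - <<'E' 2>/dev/null
from h import *
arm.reach((533,-163.6,160),down(0.058)); arm.move_gripper(40)
arm.move_linear((533,-163.6,91),feed=80); arm.pause(.2); print(arm.get_force())
arm.move_gripper(0,60); arm.pause(.2); print(arm.get_grip_width(),arm.get_force(),arm.get_ee_pos(),arm.get_ee_rot(),down(.058))
arm.move_linear((533,-163.6,160),feed=80); arm.pause(.2); print(arm.get_grip_width(),arm.get_force(),arm.get_ee_pos())
snap("side","s1"); snap("wrist","w5"); print(arm.get_t())
E
```

```text
[ 0.02498244  0.21907381 -0.51171903]
7.629855725589719 [1.01844738 0.64177796 0.47731733] [ 532.99139173 -163.60245988   90.98585819] [-2.45079241  1.57075966  2.31954835] [1.51279633 1.57079633 0.        ]
7.498883668507411 [ 0.66582364 -0.02759114 -0.11362199] [ 532.87448743 -163.5711955   159.56907179]
13.55
```

```bash
python3 - <<'E'
import cv2,numpy as np
a=cv2.imread("pics/s1.png")[190:350,230:440]; b=cv2.imread("pics/w5.png")[180:340,215:425]
cv2.imwrite("pics/m5.png",cv2.resize(np.hstack([a,b]),(798,304),interpolation=cv2.INTER_CUBIC))
E
```

```text
(no output)
```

View pics/m5.png

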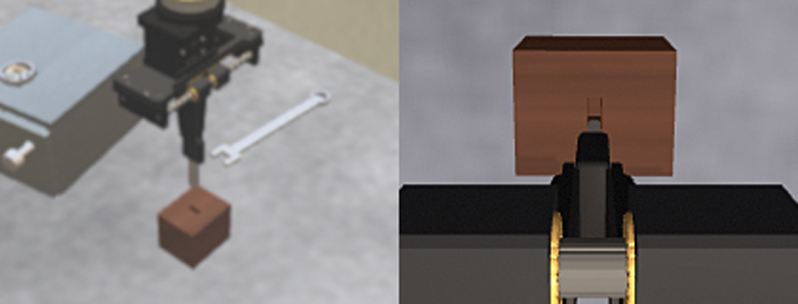

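```bash
python3 - <<'E' 2>/dev/null
from h import *
arm.reach((515,60,245),down(0.18))
arm.reach((499,153.3,225),down(0.222)); arm.pause(.2)
t=arm.get_t(); arm.move_linear((499,153.3,210),feed=100); print(arm.get_t()-t, t)
arm.pause(.2)
print(arm.get_force(),arm.get_moment(),arm.get_ee_pos())
s=snap("side","s2"); w=snap("wrist","w6"); print(proj(s,[[499,153.3,149],[499,153.3,142]]))
a=s["frame"][160:270,180:325]; b=w["frame"][180:290,245:390]
cv2.imwrite("pics/m6.png",cv2.resize(np.hstack([a,b]),(800,304),interpolation=cv2.INTER_CUBIC))
E
```

```text
0.29999999999999893 15.175
[ 0.10278242  0.51449339 -1.15198716] [-0.05877024  0.07216128  0.03778663] [499.21157267 153.25846424 210.46614687]
[[237.06752522 224.47093284]
 [237.41809299 226.62162428]]
```

View pics/m6.png

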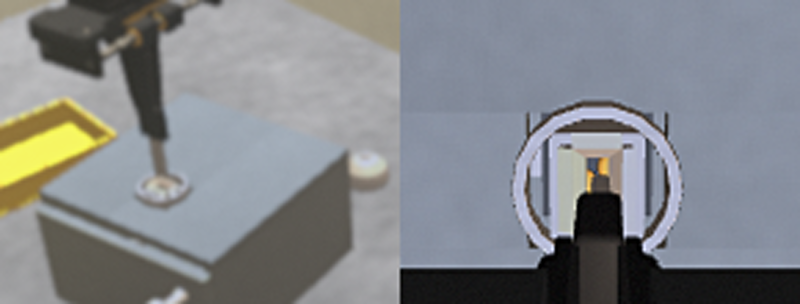

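The key hangs over the mouth, with the blade centred in the flare across its x (the zoom shows the blade at ≈600, flare 576–624). Next is a guarded descent.

```bash
python3 - <<'E' 2>/dev/null
from h import *
x,y=499.,153.3; f0=arm.get_force()
for z in range(206,188,-2):
    arm.move_linear((x,y,z),feed=60)
    f=arm.get_force()-f0; e=arm.get_ee_pos()
    print(z,f.round(1),arm.get_moment().round(2),e.round(1),round(arm.get_t(),2))
    if f[2]>15 or np.hypot(*f[:2])>12: break
E
```

```text
206 [-0.7 -2.   1.2] [-0.07 -0.    0.02] [498.9 153.3 205.8] 16.02
204 [-0.4 -2.4 -0.5] [-0.09  0.03 -0.01] [499.  153.3 203.9] 16.27
202 [-0.9 -2.8  1.5] [-0.05  0.03  0.  ] [499.  153.3 201.9] 16.52
200 [-1.5 -1.9  0.7] [-0.03  0.03  0.01] [498.9 153.3 199.9] 16.77
198 [-0.7 -1.8  1.1] [-0.03  0.06  0.03] [499.  153.3 197.9] 17.02
196 [-0.5 -3.1  1. ] [-0.08  0.01  0.03] [498.9 153.3 195.9] 17.27
194 [-0.7 -2.6  0.4] [-0.08 -0.03  0.02] [498.9 153.3 193.9] 17.52
192 [-0.7 -1.1  0.7] [-0.06  0.07  0.05] [499.  153.3 191.9] 17.77
190 [-0.9 -1.6  0.7] [-0.12  0.11 -0.02] [498.9 153.3 189.9] 18.02
```

```bash
python3 - <<'E' 2>/dev/null
from h import *
x,y=499.,153.3; f0=np.array([0.1,.5,-1.]); sg=1
for z in np.arange(188.5,164,-1.5):
    sg=-sg
    arm.move_linear((x,y,z),frame=down(.222+sg*.06),feed=40)
    f=arm.get_force()-f0; e=arm.get_ee_pos()
    print(z,f.round(1),arm.get_moment().round(2),e.round(1),round(arm.get_grip_width(),2),round(arm.get_t(),2))
    if f[2]>55 or np.hypot(*f[:2])>25: break
E
```

```text
188.5 [-0.1 -0.6  3.5] [-0.14  0.12  0.01] [499.1 153.3 188.7] 7.58 18.27
187.0 [-0.4 -0.9  6.4] [-0.1   0.06  0.01] [499.4 153.4 187.5] 7.56 18.54
185.5 [-1.  -0.7  5.6] [-0.07  0.14  0.03] [499.3 153.4 186. ] 7.64 18.81
184.0 [ 0.3 -0.8  3.5] [-0.16  0.03 -0.02] [499.1 153.3 184.1] 7.13 19.07
182.5 [ 0.4 -1.4  3.4] [-0.19  0.06  0.  ] [498.9 153.3 182.5] 7.37 19.34
181.0 [-0.4 -0.4  1.8] [-0.24 -0.03 -0.02] [498.9 153.3 180.9] 7.59 19.61
179.5 [-1.1 -0.9  4.6] [-0.15  0.21  0.05] [498.9 153.3 179.5] 7.72 19.88
178.0 [-1.4 -1.   5.5] [-0.03  0.17  0.01] [499.  153.3 178.2] 7.45 20.14
176.5 [-1.5 -0.8  6.8] [-0.19  0.25 -0.  ] [499.1 153.3 176.8] 7.47 20.41
175.0 [-1.9  0.   8.7] [-0.15  0.35  0.  ] [499.  153.4 175.4] 7.5 20.68
173.5 [-1.9 -1.  -0.9] [-0.13  0.22  0.01] [498.5 153.2 173.1] 7.63 20.94
172.0 [-1.5 -1.5  3.6] [-0.17  0.36 -0.03] [498.8 153.3 172. ] 7.48 21.21
170.5 [-1.3 -1.2 -0.5] [-0.11  0.16  0.09] [498.7 153.3 170.2] 7.2 21.48
169.0 [-1.  -1.3  1.9] [-0.13  0.31  0.03] [498.8 153.3 168.9] 7.57 21.74
167.5 [-0.9 -0.6  0.5] [-0.15  0.19  0.01] [498.9 153.3 167.3] 7.88 22.01
166.0 [-2.5 -0.4  8.5] [-0.01  0.44 -0.  ] [499.3 153.4 166.6] 7.56 22.27
164.5 [-2.7 -0.7 19.4] [-0.06  0.66  0.05] [500.  153.6 166.3] 7.53 22.54
```

Pins passed at tip depths of ~16 and ~26 mm, and the floor was met at TCP z≈166.5, where I expected it (167). I'll straighten, dwell, then turn in steps.

```bash
python3 - <<'E' 2>/dev/null
from h import *
x,y=499.,153.3; f0=np.array([0.1,.5,-1.])
arm.move_linear((x,y,165.5),frame=down(.222),feed=40); arm.pause(.5)
print(arm.get_force()-f0,arm.get_ee_pos(),arm.get_t())
s=snap("side","s3"); q0=arm.get_joint_pos()
for k in range(1,9):
    a=k*.2
    arm.reach((x,y,165.5),down(.222-a)) if False else arm.move_linear((x,y,165.5),frame=down(.222-a),feed=40)
    f=arm.get_force()-f0
    print(round(a,2),f.round(1),arm.get_moment().round(3),arm.get_ee_pos().round(1),(arm.get_joint_pos()-q0)[[0,5]].round(3),round(arm.get_t(),2))
    if abs(f[2])>55 or np.hypot(*f[:2])>30: break
s2=snap("side","s4"); snap("wrist","w8"); 
a=s["frame"][160:290,170:325]; b=s2["frame"][160:290,170:325]
cv2.imwrite("pics/m8.png",cv2.resize(np.hstack([a,b]),(800,336),interpolation=cv2.INTER_CUBIC))
E
```

```text
[-2.86053772 -0.96336088 12.09734222] [499.53336574 153.41429144 166.50212582] 23.2917
0.2 [-2.2 -0.4 11.5] [-0.031  0.37  -0.005] [499.7 153.5 166.6] [0.  0.2] 23.69
0.4 [-1.5  0.1 10.9] [-0.063  0.318 -0.022] [499.8 153.5 166.6] [0.  0.4] 24.04
0.6 [-0.2  0.5 10.4] [0.061 0.303 0.007] [499.9 153.6 166.6] [0.  0.6] 24.39
0.8 [-0.9  1.2 11.4] [0.126 0.185 0.081] [500.  153.6 166.6] [0.  0.8] 24.74
1.0 [-1.1  0.7 10.7] [-0.03   0.191  0.02 ] [499.9 153.6 166.5] [0. 1.] 25.09
1.2 [0.1 0.3 9.4] [0.002 0.071 0.108] [500.1 153.6 166.6] [0.  1.2] 25.44
1.4 [ 1.  -0.8  9.5] [ 0.002 -0.054  0.125] [500.2 153.5 166.6] [0.  1.4] 25.79
1.6 [ 1.5 -1.1 10.1] [-0.21  -0.063  0.143] [500.3 153.4 166.6] [-0.   1.6] 26.14
```

View pics/m8.png

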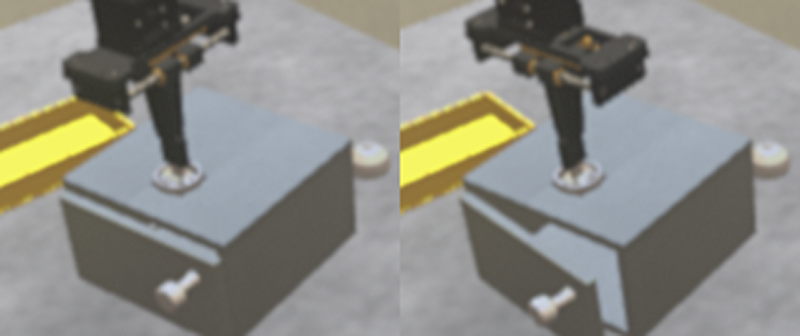

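View pics/w8.png

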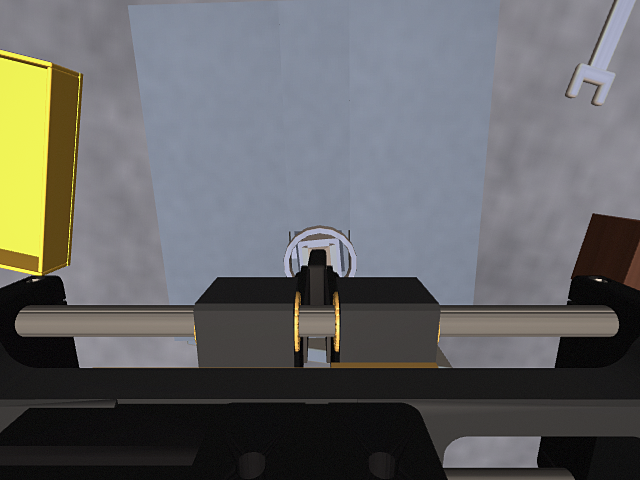

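```bash
python3 - <<'E' 2>/dev/null
from h import *
x,y=499.,153.3; f0=np.array([0.1,.5,-1.])
for a in (1.66,1.72,1.78):
    arm.move_linear((x,y,165.5),frame=down(.222-a),feed=40); arm.pause(.2)
    m=np.mean([arm.get_moment()[2] for _ in range(8)])
    print(a,(arm.get_force()-f0).round(1),m.round(3),arm.get_joint_pos()[5],round(arm.get_grip_width(),2),arm.get_t())
    if m>.4: break
arm.pause(.8); print(np.mean([arm.get_moment()[2] for _ in range(8)]),arm.get_force())
s=snap("side","s5"); t=snap("top","t5"); w=snap("wrist","w9")
a=s["frame"][180:290,180:310]; b=t["frame"][250:360,190:320]; c=w["frame"][210:320,255:385]
cv2.imwrite("pics/m9.png",cv2.resize(np.hstack([a,b,c]),(798,225),interpolation=cv2.INTER_CUBIC))
E
```

```text
1.66 [ 0.4 -3.  10.5] 0.256 1.6064144290223155 7.73 26.6917
1.72 [-0.1 -6.6 23.3] 0.057 1.6666163017120204 0.52 27.1417
1.78 [ 0.5 -5.8 21.6] 0.033 1.726609074088092 0.57 27.5917
0.04234163889343841 [ 1.14303492 -6.13224542 21.03344799]
```

View pics/m9.png

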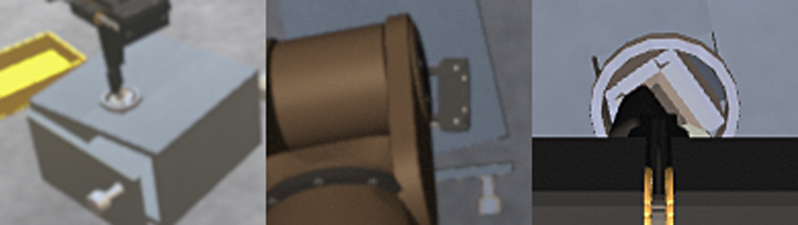

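```bash
python3 - <<'E'
import cv2,numpy as np
a=cv2.imread("pics/s5.png")[190:270,190:290]; c=cv2.imread("pics/w9.png")[215:295,270:370]
cv2.imwrite("pics/m10.png",cv2.resize(np.hstack([a,c]),(800,320),interpolation=cv2.INTER_CUBIC))
E
```

```text
(no output)
```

View pics/m10.png

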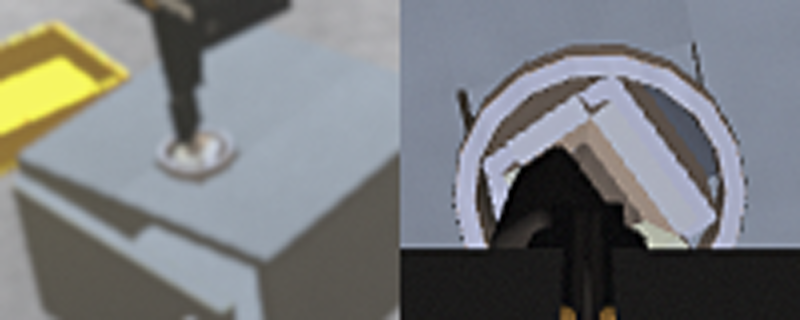

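The push to 1.72 rolled the head out of the jaws. The wrist view shows the head beside the closed fingers and the plug sprung partly back (~50° from the jaws). I'll back straight up and watch the force, then look and regrip.

```bash
python3 - <<'E' 2>/dev/null
from h import *
for z in (170,176,185,200,225):
    p=arm.get_ee_pos(); arm.move_linear((499,153.3,z),feed=60)
    f=arm.get_force(); print(z,f.round(1),arm.get_moment().round(2),arm.get_ee_pos().round(1),round(arm.get_t(),2))
    if f[2]<-15 : break
w=snap("wrist","w10"); s=snap("side","s6")
a=s["frame"][160:270,180:310]; c=w["frame"][190:300,250:380]
cv2.imwrite("pics/m11.png",cv2.resize(np.hstack([a,c]),(800,338),interpolation=cv2.INTER_CUBIC))
E
```

```text
170 [0.3 0.  0.3] [-0.07  0.18  0.01] [499.  153.3 170. ] 28.79
176 [0.1 0.  0.3] [-0.02  0.19  0.01] [499.1 153.4 176.1] 29.04
185 [-0.6  0.2  0.4] [-0.05  0.16 -0.01] [499.2 153.4 185.4] 29.34
200 [-0.2 -0.6 -0.7] [-0.05  0.18 -0.  ] [499.1 153.3 200.4] 29.74
225 [-0.3  0.3  0.8] [-0.09  0.14  0.04] [499.  153.3 225.1] 30.31
```

View pics/m11.png

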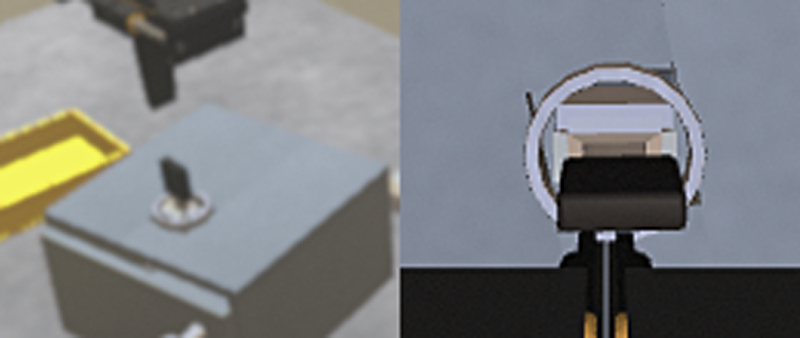

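The key stands upright in the lock with the plug back at rest and the door closed. I'll check its depth and centring from the head-top pixels, then regrip.

```bash
python3 - <<'E' 2>/dev/null
from h import *
w=pickle.load(open("w10.pkl","rb")); s=pickle.load(open("s6.pkl","rb"))
c,sn=np.cos(.222),np.sin(.222); L=np.array([499,153.3,0])
X=np.array([c,sn,0]);Y=np.array([-sn,c,0])
P=lambda z:[L+a*5*X+b*15*Y+[0,0,z] for a,b in ((1,1),(1,-1),(-1,-1),(-1,1))]
for n,i,(x0,y0),k in (("w",w,(250,190),3.077),("s",s,(180,160),3.077)):
    for z in (186,152): print(n,z,((proj(i,P(z))-[x0,y0])*k+[400*(n=="w"),0]).round(0).tolist())
E
```

```text
w 186 [[545.0, 195.0], [674.0, 169.0], [682.0, 210.0], [555.0, 236.0]]
w 152 [[553.0, 160.0], [665.0, 136.0], [673.0, 173.0], [561.0, 196.0]]
s 186 [[161.0, 155.0], [187.0, 165.0], [179.0, 170.0], [153.0, 160.0]]
s 152 [[166.0, 188.0], [192.0, 198.0], [184.0, 203.0], [158.0, 193.0]]
```

The key's wide axis is level in this view, so it sits at yaw ≈0.01, with the plug about 0.2 rad from rest. Its head also looks about 2 mm off my lock estimate, so I'll take one more view at the regrip yaw.

```bash
python3 - <<'E' 2>/dev/null
from h import *
print(ray(pickle.load(open("w10.pkl","rb")),[[322.0,258.8]],186))
arm.move_gripper(40); arm.reach((498,152.3,232),down(.013)); arm.pause(.25)
w=snap("wrist","w11"); print(arm.get_t())
cv2.imwrite("pics/m12.png",cv2.resize(w["frame"][200:290,255:375],(800,600),interpolation=cv2.INTER_CUBIC))
E
```

```text
[[496.82175196 151.47216335 186.        ]]
32.95
```

View pics/m12.png

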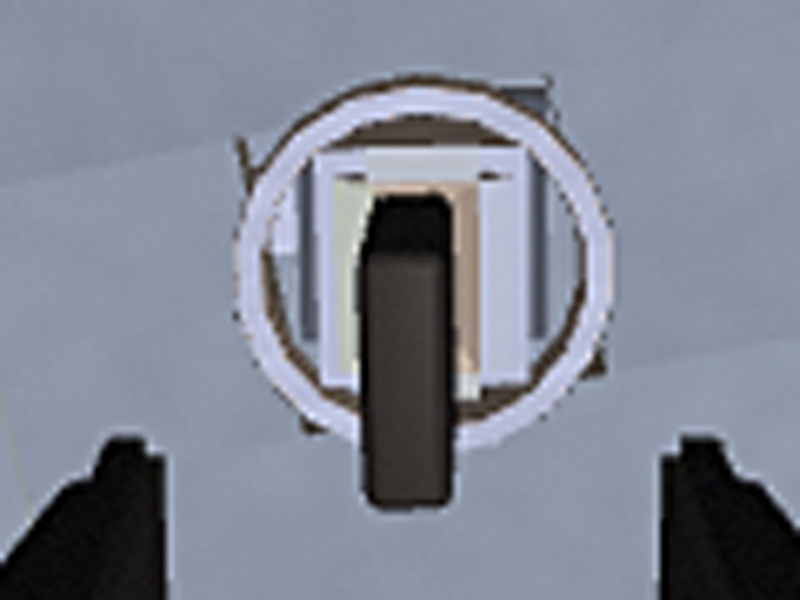

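```bash
python3 - <<'E' 2>/dev/null
from h import *
w=pickle.load(open("w11.pkl","rb")); z=6.667
p=[[255+a/z-.4,200+b/z-.4] for a,b in ((364,252),(450,252),(453,506),(362,506))]
r=ray(w,p,186); print(r.round(1).tolist(),r.mean(0))
for zz in (182,186,190):
    r=ray(w,p,zz); print(zz,np.hypot(*(r[1]-r[2])[:2]),np.hypot(*(r[2]-r[3])[:2]))
q=[[255+a/z-.4,200+b/z-.4] for a,b in ((372,195),(450,195))]; print("bottom edge",ray(w,q,152))
E
```

```text
[[491.9, 166.8, 186.0], [501.2, 166.9, 186.0], [502.0, 138.1, 186.0], [491.9, 138.0, 186.0]] [496.7463071  152.47143812 186.        ]
182 29.299527141579812 10.22971621179953
186 28.804912565185873 10.057025139814689
190 28.310297988791937 9.88433406782979
bottom edge [[492.17695662 166.1534195  152.        ]
 [501.72170145 166.27320167 152.        ]]
```

The head is centred at about (496.9, 152.0) and upright, so my earlier turning axis was ~2–3 mm off. I'll regrip on the true axis and turn with a torque limit.

```bash
python3 - <<'E' 2>/dev/null
from h import *
x,y=496.9,152.0
M=lambda:np.mean([arm.get_moment()[2] for _ in range(6)])
arm.move_linear((x,y,232),feed=60)
arm.move_linear((x,y,166.5),feed=90); arm.pause(.15); f0=arm.get_force(); m0=M(); print(f0.round(1),m0)
arm.move_gripper(0,60); arm.pause(.2); print(arm.get_grip_width(),(arm.get_force()-f0).round(1),M()-m0)
for z in (166,165.5):
    arm.move_linear((x,y,z),frame=down(.013),feed=40); print(z,(arm.get_force()-f0).round(1),arm.get_ee_pos().round(1))
for yaw in (-.2,-.4,-.6,-.8,-1.0,-1.2,-1.3):
    arm.move_linear((x,y,165.5),frame=down(yaw),feed=40)
    print(yaw,(arm.get_force()-f0).round(1),(M()-m0).round(3),arm.get_ee_pos().round(1),round(arm.get_grip_width(),2),round(arm.get_t(),2))
    if arm.get_grip_width()<6 or M()-m0>.25: break
E
```

```text
[ 0.4  0.1 -0.3] -0.017752394966271165
7.928787713555423 [-0.4 -0.   0.4] -0.01580404616118416
166 [-0.2  0.6  5.6] [497.1 152.1 166.3]
165.5 [-0.8  0.1  8.8] [497.4 152.1 166.2]
-0.2 [ 0.1 -0.5  8. ] 0.046 [497.5 152.2 166.2] 8.02 35.96
-0.4 [0.1 0.5 8.1] 0.056 [497.6 152.2 166.2] 8.17 36.31
-0.6 [2.2 1.7 8. ] 0.096 [497.8 152.3 166.2] 8.12 36.66
-0.8 [1.4 1.3 7.2] 0.136 [497.9 152.3 166.2] 7.82 37.01
-1.0 [2.  1.2 6.7] 0.134 [498.1 152.3 166.3] 8.09 37.36
-1.2 [2.5 0.9 7.4] 0.081 [498.2 152.3 166.3] 7.93 37.71
-1.3 [2.2 1.  6.8] 0.063 [498.2 152.2 166.3] 7.69 37.96
```

```bash
python3 - <<'E' 2>/dev/null
from h import *
M=[arm.get_moment() for _ in range(20)]; print(np.mean(M,0),np.std(M,0),arm.get_ee_rot(),arm.get_t())
w=snap("wrist","w12"); s=snap("side","s7")
a=s["frame"][180:290,180:310]; c=w["frame"][200:310,250:380]
cv2.imwrite("pics/m13.png",cv2.resize(np.hstack([a,c]),(800,338),interpolation=cv2.INTER_CUBIC))
E
```

```text
[ 0.1356635  -0.46935572  0.04541387] [2.77555756e-17 2.77555756e-16 1.38777878e-17] [3.0450235  1.56723156 0.17365166] 37.9583
```

View pics/m13.png

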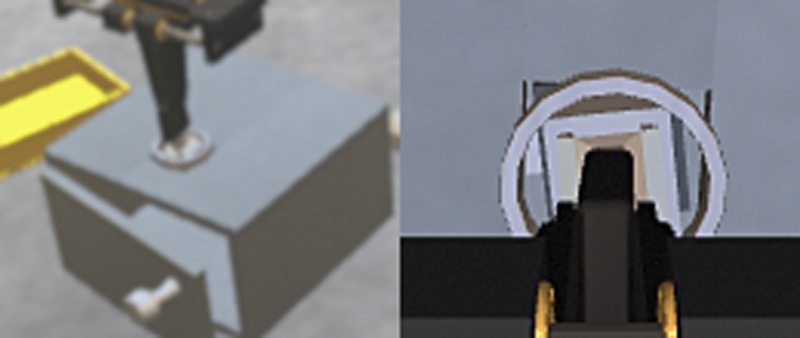

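The plug lags the jaws by only ~7° (its play), so it reads ≈1.40 rad with the door ajar and the grip intact. I'll go slightly further, hold to check it stays put, and stay short of the point where it slipped before.

```bash
python3 - <<'E' 2>/dev/null
from h import *
arm.move_linear((496.9,152,165.5),frame=down(-1.35),feed=40)
for _ in range(6):
    arm.pause(.25); print(arm.get_force().round(1),arm.get_moment().round(3),arm.get_ee_pos().round(1),round(arm.get_grip_width(),2),round(arm.get_t(),2))
w=snap("wrist","w13"); s=snap("side","s8")
a=s["frame"][180:290,180:310]; c=w["frame"][200:310,250:380]
cv2.imwrite("pics/m14.png",cv2.resize(np.hstack([a,c]),(800,338),interpolation=cv2.INTER_CUBIC))
E
```

```text
[3.6 1.2 6.9] [ 0.168 -0.538  0.128] [498.3 152.2 166.3] 8.06 38.56
[3.4 1.5 6.5] [ 0.153 -0.506  0.067] [498.3 152.2 166.3] 7.59 38.81
[ 3.2 -0.1  6.7] [ 0.112 -0.558  0.04 ] [498.3 152.2 166.3] 8.47 39.06
[3.5 0.1 5.9] [ 0.132 -0.576  0.09 ] [498.3 152.2 166.3] 7.53 39.31
[3.7 0.8 6.2] [ 0.149 -0.533  0.171] [498.3 152.2 166.3] 8.03 39.56
[ 3.4 -0.3  7. ] [ 0.125 -0.525  0.125] [498.3 152.2 166.3] 8.47 39.81
```

View pics/m14.png

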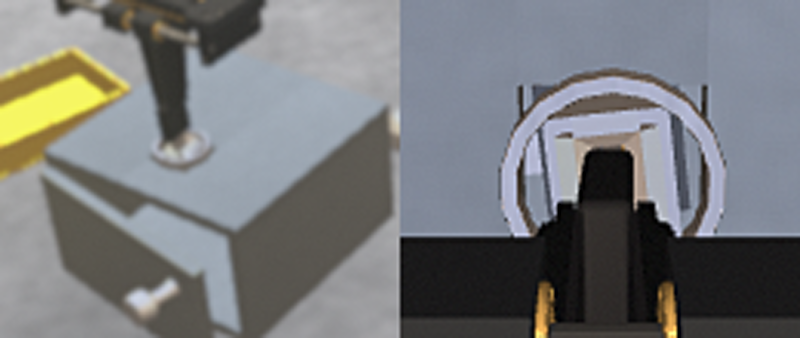

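```bash
python3 -c "
from bench import arm
arm.job_done(); print(arm.get_t(),arm.get_grip_width())"
```

```text
the job is handed in; nothing more can be done
the job is handed in; nothing more can be done
```

The key is fully home in the lock and turned close to its stop. I handed the job in at about 40 s, with the gripper still holding the key there; no verdict was reported.

**Insertion:** I lifted the key from its stand and rocked it past both pins, with forces under 10 N there. It met the floor at TCP z ≈ 166.5 mm, where I expected 167 mm, and I held it home for about 0.5 s before turning.

**Slip on the first turn:** The first turn reached the stop and opened the door. I then pushed past the stop about an axis 2–3 mm off the true one, and the key rolled out of the jaws. The plug sprung back to about 0.2 rad, but the key stayed upright in the lock. I re-measured the head, regripped on the true axis, pressed to the floor again and turned once more.

**Last checks:**
- **Plug:** about 1.45 rad, estimated from the jaw angle less roughly 0.12 rad of play seen in the wrist picture.
- **Door:** ajar.
- **Grip:** width steady at about 8 mm under a 60 N squeeze for 1.5 s. The head is 10 mm, but the gripper read low like this throughout.
- **Push:** about 6–7 N upward on the tool, as expected from pressing on the floor.
- **Disagreements:** the TCP read about 1.4 mm off its commanded x at the end. The vertical moment was noisy, at 0.04–0.17 N m against the roughly 0.1 N m expected.
- **Bystanders:** nothing was commanded near them; I did not re-measure their positions.

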